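Lay a tall plaster mould down on its padded stop

ROBOT

A 6-joint arm with a two-finger parallel gripper is mounted at the origin on the work surface. World frame = base frame: x ahead of the robot, y to its left, z up, the work surface at z = 0. Lengths are in m, angles in rad, forces in N, time in s.
With the tool pointing down it reaches from about 0.35 to 0.725 m from the base axis. Payload 4.3 kg.
Tool frame: the origin (TCP) lies where the fingers leave the gripper's body, on its centre line; the fingertips stand 73 mm ahead of it and the grasp point (between the pads) lies 54 mm ahead of it (env.finger_overhang is the distance from the TCP to the fingertips, in m); z points along the fingers, y is the direction in which the jaws open and shut (so a half turn about z gives the same grasp; the last joint's range is limited). The gripper opens to 85 mm and grips with 20 to 120 N. Pads are 22 mm wide; open, the fingers measure 114 mm over their backs; the gripper's body (76 mm by 85 mm) begins 54 mm behind the grasp point. The pads swing forward as they close: fully open they stand 13 mm farther back than shut.
Start: joints at [-1.225, 0.377, 0.081, 1.274, 0, 1.46], TCP at [0.253, -0.516, 0.304] pointing down, gripper open.
Joint ranges: [-2.72, 2.72], [-0.84, 1.66], [-1.02, 1.22], [-1.77, 2.12], [-1.37, 1.28], [-3.14, 3.14]. Speed limits (rad/s): [2.57, 2.57, 3.14, 3.14, 3.14, 3.14].

INTERFACE

Orientations are given as a rotation vector (axis times angle).
In Python, from cell import readout, optics, env gives the robot as it stands.
- The arm moves only by the tool carry_out, never from a script. Its argument "moves" is a list of rows, each a list of 2 entries, a list of its own where there are three numbers: the shift along the tool's x, y, z in m, then the turn, a rotation vector about the tool's x, y, z in rad. In form: [[[dx, dy, dz], [wx, wy, wz]], ...]. A call has 1 to 10 rows; each row is the pose to reach, as a shift and turn from the pose commanded when the call began, along the tool's axes at that moment; what a row does not reach only later rows make up. A row lasts 1/10 s, in which the tool goes at most 50 mm and 8.59 degrees, less where a joint would pass 70% of its speed; a pose out of reach is approached as far as the arm can. A call with a gripper value outside its range is refused whole. "hand" is the opening, from -1 (shut) to 1 (fully open), set as the call begins (left out, the last holds). The fingers move at their own pace and stop on an object; the grip force is fixed at half the most. Time passes only in rows, so rows that repeat a pose let the fingers close. It gives the time, the measured TCP pose, the force and the opening at its end, in the units of the state.
- readout.read_state(): the state, without advancing time (a new reading comes with each control period).
- optics.read_camera(name): name is "scene" or "side" or "wrist"; returns the picture (420x560x3 uint8, blue, green, red); there is no depth.
- optics.camera_model(name): a dict with "K" (3x3 intrinsics, pixels), "cam_to_world" (4x4, takes a point from camera to world coordinates). Camera axes: x right, y down, z forward; pixel columns grow to the right and rows downward; lengths in m; the calibration is good to about 2 mm. The wrist camera is an equidistant fisheye: a pixel r from the principal point sees the ray r / f radians off the axis. A picture is of the moment at which its call begins: read the wrist's pose just before it. camera_model takes no time and is no camera call; for the wrist camera it gives the pose at the moment of the call.
- env.close_job(): hands the job in, once; it reports no verdict.
Trained networks look in the newest picture that a camera, given by its name, has taken for a name from the list of things; names that differ only in an ending like _2 or _b are one class to them, and where a whole thing is asked for, a point or a joint stands for the part that bears it (a point fixed in the world has none). Each returns a list of dicts, best first, with "conf" (0 to 1); they miss things now and then, are a little off and sometimes report something else, mostly with a low value. They report only what shows in the picture. A call takes as long as a camera call.
- optics.find_in(camera, thing): "xy" ([column, row] in pixels, amid what is visible of it).
The state is a dict: "time_s": time; "joints": joint angles; "qd": joint speeds; "joint_torque": joint torques, N m; "tool_pos": TCP position; "tool_rot": TCP orientation; "contact_force": force on the tool from outside, world axes, zero at the start; "wrist_torque": the same for the moment, N m; "opening": finger opening in m.
Only numpy, scipy, OpenCV 4.12 (cv2) and the standard library are available. Lean on these libraries where they do the work, as an engineer would, in place of code of your own. Each camera call takes 0.05 s, during which the arm holds its last target. There are 200 camera calls.

TASK

Lay the tall plaster mould down: tip it over towards the padded stop bar and ease it down with the fingers all the way, never letting it fall, until it rests on its side on the bar with its pour lip hanging out beyond. Nothing is gripped or squeezed, lifted or carried: the mould turns over the lower edge of its foot, which stays where it stands on the rubber mat. Leave the bottles, pots and tools around it alone.

Things in the scene. Friction and masses are not known exactly. Their poses are not given: they have to be found in the camera images.
- board: Fixed plywood board, 450 (its x) x 170 (y) x 12 mm, flat on the table; origin under its centre at table height, z up. A grippy rubber mat (top 15 mm above the table, friction about 1.3) covers its middle, x = -55 to +55, y = -75 to +75 mm. At one end (x = +178 or -178 mm, it varies) the stop bar is fixed across it, at the other end the flat strip.
- stop_top (a point): Centre of the top face of the padded stop bar: wood with a black rubber top, 30 mm thick along the board's x, 150 mm long across it; its top is 37 mm above the table.
- strip: Flat bare steel strip, 30 x 150 mm, only 4 mm thick, at the board's other end: not the stop. Origin under its centre.
- mould: Two-part plaster mould standing loose and upright on the mat; solid, evenly heavy, 0.55 to 0.85 kg. Body 56 (its x) x 100 (y) x 180 mm (z); centred on top a pour lip 30 (x) x 92 mm (y) ends 225 mm above the foot. Origin at the foot's centre, z up through the lip. Its x axis lies along the board's within 6 degrees.
- edge_a (a point): Middle of the mould's lower -x edge (28 mm from the foot's centre); axes as the mould's. It tips over this edge if the stop bar is on its -x side; the bar's middle is then 138 to 162 mm away. Tipped over an edge, the mould balances at about 16 degrees of lean and beyond that falls by itself; at about 81 degrees it lies on the bar.
- edge_b (a point): The same for its lower +x edge, if the stop bar is on its +x side.
- lip (a point): Centre of the top end of the pour lip, 225 mm above the foot; axes as the mould's. Friction of plaster on finger about 0.6.
- bottle_a: Bystander: small white paint bottle, 34 mm across, 80 mm tall, beside the board; origin under its centre.
- bottle_b: Bystander: small white paint bottle, 38 mm across, 72 mm tall, beside the board; origin under its centre.
- resin: Bystander: amber bottle, 68 mm across, 150 mm tall; origin under its centre.
- tin: Bystander: steel tin, 72 mm across, 85 mm tall; origin under its centre.
- tub: Bystander: open white plastic tub, 90 mm across the rim, 70 mm tall; origin under its centre.
- tumbler: Bystander: aluminium tumbler, 72 mm across, 120 mm tall, with brushes that reach 170 mm high; origin under its centre.
- spatula: Bystander: spatula 200 mm long lying flat along its x.

How it is judged:
By the outcome, as a careful person would: the job done as asked, in the order asked, and still so for the second after the job is handed in, with the robot touching nothing.
It also fails if it takes over 51 s, if anything falls off the work surface, if the arm or the gripper's body presses on something with over 40 N, if the wrist force passes 120 N, or if a joint passes its speed limit or range.

## Working session

There is one attempt and no reset: what is moved stays moved. The work goes in short steps, Python scripts to look and compute and a tool call to move; the robot and the scene stay as the last step left them, time stands still between calls to the robot, and variables do not carry over. Pictures are saved under pics/ and viewed, about 8 in all and at most 12, crops included, and the job is handed in when it is done.

Besides the shell and the picture viewer there is one more tool, called after ">>>" as a command line: name --argument value ..., lists and objects as JSON in quotes. carry_out: Moves the arm, as the interface text tells. Its arguments: {"type":"object","properties":{"moves":{"type":"array"},"hand":{"type":"number"}},"required":["moves"]}

```bash
ls; mkdir -p pics
python3 - <<'E'
from cell import readout, optics, env
import cv2, numpy as np
s=readout.read_state(); print(s['time_s'],s['tool_pos'],s['tool_rot'],s['opening'],env.finger_overhang)
ims=[]
for c in ["scene","side"]:
    im=optics.read_camera(c); cv2.imwrite(f"pics/{c}0.png",im)
    m=optics.camera_model(c); print(c,np.round(m['K'],1).tolist(),np.round(m['cam_to_world'],4).tolist())
    for t in ["mould","lip","edge_a","edge_b","stop_top","strip","board"]:
        print(c,t,[(np.round(d['xy'],1).tolist(),round(d['conf'],2)) for d in optics.find_in(c,t)[:3]])
E
```

```text
pics
0.0 [ 0.25291771 -0.51585428  0.3029575 ] [-3.05846438e+00 -7.09210766e-01  3.93885261e-04] 0.08514247375956868 0.0726
scene [[408.3, 0.0, 274.0], [0.0, 408.3, 212.0], [0.0, 0.0, 1.0]] [[-0.1971, 0.6929, -0.6936, 1.3013], [0.9802, 0.1507, -0.128, 0.1431], [0.0158, -0.7051, -0.7089, 0.9802], [0.0, 0.0, 0.0, 1.0]]
scene mould [([263.8, 245.8], 0.72), ([320.5, 292.5], 0.15)]
scene lip [([260.8, 243.4], 0.8), ([210.0, 248.4], 0.69)]
scene edge_a [([261.8, 241.2], 0.79), ([441.2, 231.7], 0.27)]
scene edge_b [([261.8, 241.2], 0.79), ([441.2, 231.7], 0.27)]
scene stop_top [([209.2, 247.9], 0.77)]
scene strip [([323.4, 289.7], 0.93)]
scene board [([275.3, 273.2], 0.9)]
side [[499.6, 0.0, 286.9], [0.0, 499.6, 214.1], [0.0, 0.0, 1.0]] [[-0.8439, -0.3364, 0.418, -0.2296], [-0.5362, 0.5005, -0.6797, 1.1522], [0.0194, -0.7977, -0.6027, 1.177], [0.0, 0.0, 0.0, 1.0]]
side mould [([260.3, 208.2], 0.74), ([295.6, 206.2], 0.71), ([221.5, 343.9], 0.68)]
side lip [([268.1, 208.3], 0.92)]
side edge_a [([265.8, 207.6], 0.77)]
side edge_b [([265.8, 207.6], 0.77)]
side stop_top [([297.6, 210.5], 0.52)]
side strip [([225.6, 256.8], 0.5)]
side board [([248.4, 246.2], 0.88)]
```

Run:
```python
import cv2,numpy as np
a=cv2.imread("pics/scene0.png");b=cv2.imread("pics/side0.png")
def crop(im,x,y,w,h,s): return cv2.resize(im[y:y+h,x:x+w],None,fx=s,fy=s,interpolation=cv2.INTER_CUBIC)
cv2.imwrite("pics/v1.png",np.vstack([cv2.resize(a,(560,420))[:,:]]))
cv2.imwrite("pics/v2.png",np.hstack([crop(a,170,150,200,200,2),crop(b,160,130,200,200,2)]))
```

```text
(no output)
```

View pics/v1.png

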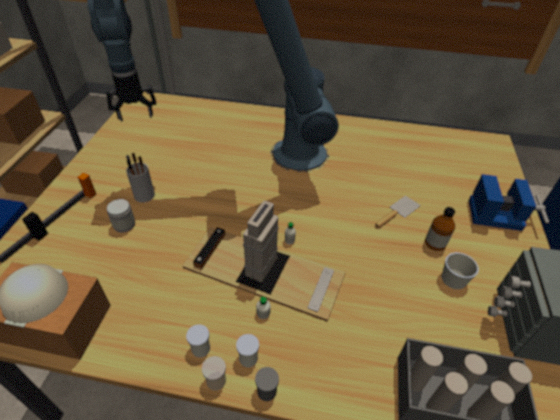

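View pics/v2.png

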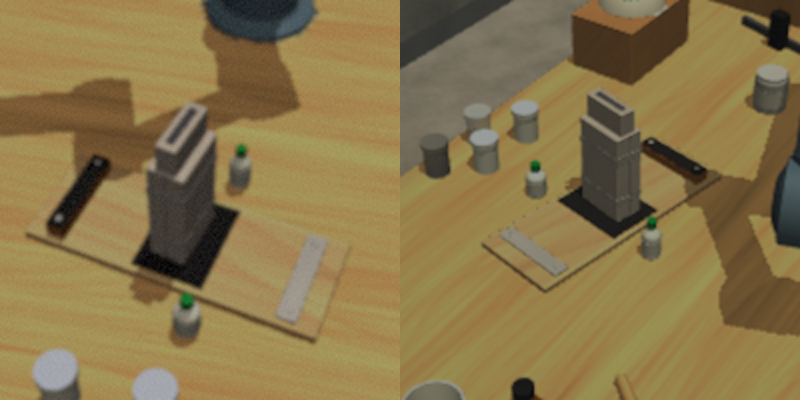

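The scene view shows the mould upright on the mat, its lip at about (262,215). The black stop bar is at (209,248), the steel strip at (323,290), and the two small bottles are at (290,233) and (263,306). I'll zoom in to pick edges.

```bash
cat > h.py <<'E'
import numpy as np, cv2
from cell import readout, optics, env
def ray(c,px):
    m=optics.camera_model(c);T=m['cam_to_world']=np.array(m['cam_to_world']);K=np.array(m['K'])
    d=T[:3,:3]@np.linalg.solve(K,[px[0],px[1],1.]);return T[:3,3],d
def on_z(c,px,z):
    o,d=ray(c,px);return o+d*(z-o[2])/d[2]
def proj(c,P):
    m=optics.camera_model(c);T=np.linalg.inv(np.array(m['cam_to_world']));p=np.atleast_2d(P)@T[:3,:3].T+T[:3,3]
    q=p@np.array(m['K']).T;return q[:,:2]/q[:,2:]
E
python3 - <<'E'
from h import *
for n,c,px,z in [("stop","scene",(209,247.9),.037),("stop","side",(297.6,210.5),.037),("strip","scene",(323.4,289.7),.016),("strip","side",(225.6,256.8),.016),
 ("cornNL","scene",(184,267),.012),("cornNR","scene",(327.5,319),.012),("cornFR","scene",(345,272.5),.012),
 ("cornL","side",(201,253),.012),("cornBot","side",(233,275),.012),("cornR","side",(320,218),.012),
 ("lip","scene",(261.5,215),.24),("lip","side",(265,180),.24),
 ("bot1","scene",(290,243),.0),("bot1","side",(286,258),.0),("bot2","scene",(263,316),.0),("bot2","side",(228,228),.0)]:
    print(n,c,np.round(on_z(c,px,z),4))
a=cv2.imread("pics/scene0.png");b=cv2.imread("pics/side0.png")
def crop(im,x,y,w,h,s): return cv2.resize(im[y:y+h,x:x+w],None,fx=s,fy=s,interpolation=cv2.INTER_CUBIC)
cv2.imwrite("pics/v3.png",np.hstack([crop(a,235,195,66,100,6),crop(b,235,165,66,100,6)]))
E
```

```text
stop scene [ 0.5682 -0.1871  0.037 ]
stop side [ 0.5395 -0.1757  0.037 ]
strip scene [0.6303 0.1653 0.016 ]
strip side [0.6204 0.1673 0.016 ]
cornNL scene [ 0.6338 -0.2451  0.012 ]
cornNR scene [0.7174 0.1865 0.012 ]
cornFR scene [0.5548 0.2205 0.012 ]
cornL side [0.7068 0.1957 0.012 ]
cornBot side [0.5473 0.2214 0.012 ]
cornR side [ 0.4598 -0.2117  0.012 ]
lip scene [ 0.5946 -0.0194  0.24  ]
lip side [ 0.5862 -0.0259  0.24  ]
bot1 scene [0.4669 0.0426 0.    ]
bot1 side [0.4528 0.0417 0.    ]
bot2 scene [0.7371 0.0152 0.    ]
bot2 side [0.7242 0.0213 0.    ]
```

View pics/v3.png

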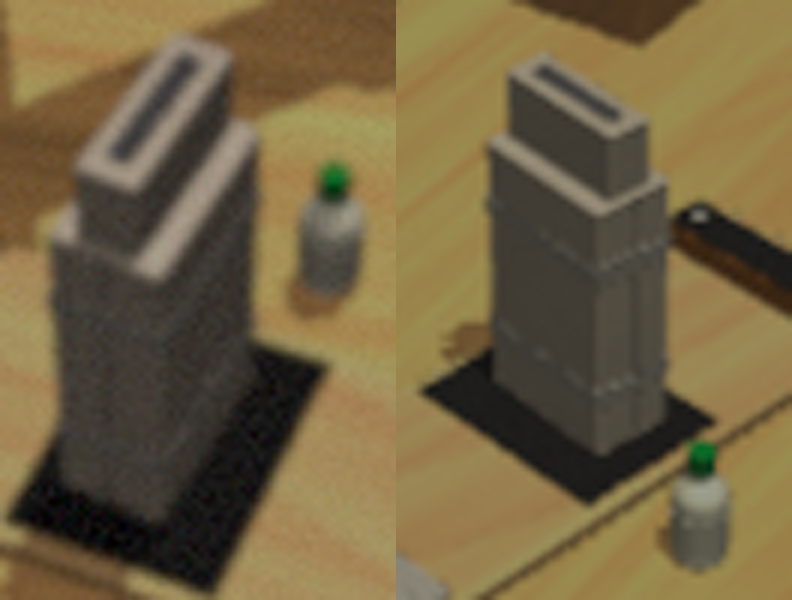

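The lip, body and foot corners are clear in both views. I'll fit the mould pose to the picked corners and the board pose to its own corners.

```bash
cat > fit.py <<'E'
from h import *
from scipy.optimize import least_squares
# local (t,w,z): t toward bar
L=lambda t,w:(t*.015,w*.046,.24); B=lambda t,w:(t*.028,w*.05,.195); F=lambda t,w:(t*.028,w*.05,.015)
sc=[((177,36),L(1,-1)),((232,55),L(-1,-1)),((130,188),L(-1,1)),((78,165),L(1,1)),((55,235),B(1,1)),((155,277),B(-1,1)),((257,130),B(-1,-1)),((157,520),F(-1,1)),((68,485),F(1,1)),((250,378),F(-1,-1))]
sd=[((512,72),L(-1,1)),((546,55),L(1,1)),((647,122),L(1,-1)),((612,138),L(-1,-1)),((491,145),B(-1,1)),((602,212),B(-1,-1)),((666,180),B(1,-1)),((494,385),F(-1,1)),((602,452),F(-1,-1)),((664,418),F(1,-1))]
def px(p,ox,oy,x0): return [(p[0]-x0+.5)/6-.5+ox,(p[1]+.5)/6-.5+oy]
M={"scene":(np.array([px(p,235,195,0) for p,_ in sc]),np.array([l for _,l in sc])),
   "side":(np.array([px(p,235,165,396) for p,_ in sd]),np.array([l for _,l in sd]))}
BD={"scene":(np.array([[184,267],[327.5,319],[345,272.5]]),np.array([[.225,.085,.012],[-.225,.085,.012],[-.225,-.085,.012]])),
    "side":(np.array([[201,253],[233,275],[320,218]]),np.array([[-.225,.085,.012],[-.225,-.085,.012],[.225,-.085,.012]]))}
def world(p,l):  # p=x,y,psi ; w=(cos,sin) azimuth psi, t = w rotated -90
    w=np.array([np.cos(p[2]),np.sin(p[2])]);t=np.array([w[1],-w[0]])
    return np.c_[p[:2]+l[:,:1]*t+l[:,1:2]*w,l[:,2]]
def fit(D,cams=("scene","side")):
    f=lambda p:np.concatenate([(proj(c,world(p,D[c][1]))-D[c][0]).ravel() for c in cams])
    r=least_squares(f,[.59,-.02,-.19],loss='soft_l1');return r.x,np.sqrt(np.mean(f(r.x)**2))
if __name__=="__main__":
    for n,D in (("mould",M),("board",BD)):
        for cs in (("scene",),("side",),("scene","side")): print(n,cs,*fit(D,cs))
E
python3 fit.py
```

```text
mould ('scene',) [ 0.58642306 -0.02439388 -0.26129357] 0.859926652807789
mould ('side',) [ 0.58516968 -0.02417421 -0.25386904] 0.6627235298609145
mould ('scene', 'side') [ 0.58593295 -0.02448704 -0.25729672] 0.7686450277696975
board ('scene',) [ 0.59268728 -0.0158531  -0.19385324] 1.1552816070930922
board ('side',) [ 0.58553268 -0.01100734 -0.18514157] 0.6947060691893253
board ('scene', 'side') [ 0.58999273 -0.01515773 -0.19160664] 1.161589586377645
```

```bash
cat > plan.py <<'E'
from h import *
from scipy.spatial.transform import Rotation as Rn
C=np.array([.586,-.0245,.015]); psi=-.257
w=np.array([np.cos(psi),np.sin(psi),0]);t=np.array([w[1],-w[0],0]);z=np.array([0,0,1.])
E=C+.028*t; al=.4
f=np.cos(al)*w-np.sin(al)*z
y=-t; R0=np.c_[np.cross(y,f),y,f]
tip0=C+.207*z+.012*w; TCP0=tip0-env.finger_overhang*f
def lean(th,P=TCP0,R=R0):
    q=Rn.from_rotvec(w*th*LS)
    return E+q.apply(P-E),q.as_matrix()@R
LS=1.0 if Rn.from_rotvec(w*.1).apply(z)@t>0 else -1.0
def rel(P,R):
    s=readout.read_state();p=np.array(s['tool_pos']);Q=Rn.from_rotvec(s['tool_rot']).as_matrix()
    d=np.round(Q.T@(P-p),4);v=np.round(Rn.from_matrix(Q.T@R).as_rotvec(),4)
    print("t",s['time_s'],"shift",d.tolist(),"turn",v.tolist(),"F",np.round(s['contact_force'],2),"q",np.round(s['joints'],2),"op",round(s['opening'],4))
E
python3 - <<'E'
from plan import *
print(TCP0,w,t,E,LS); print("pre",TCP0-.1*f)
rel(TCP0-.1*f,R0)
# per-step lean in tool frame
print("d_tool",np.round(R0.T@(TCP0-E),4),"axis",np.round(R0.T@w*LS,4))
for a in (0,40,81): 
    P,R=lean(np.radians(a));print(a,np.round(P,3),np.round(R,2).tolist())
E
```

```text
[ 0.53293304 -0.01055338  0.25027177] [ 0.96715687 -0.25418023  0.        ] [-0.25418023 -0.96715687  0.        ] [ 0.57888295 -0.05158039  0.015     ] 1.0
pre [0.443852   0.01285817 0.28921361]
t 0.8 shift [0.4042, -0.3912, 0.0147] turn [-1.3808, -0.5139, -2.083] F [ 0.54 -1.04 -0.65] q [-1.23  0.38  0.08  1.27  0.    1.46] op 0.0857
d_tool [-0.1953  0.028  -0.1422] axis [-0.3894 -0.      0.9211]
0 [ 0.533 -0.011  0.25 ] [[-0.38, 0.25, 0.89], [0.1, 0.97, -0.23], [-0.92, 0.0, -0.39]]
40 [ 0.493 -0.163  0.213] [[-0.23, 0.19, 0.95], [0.67, 0.74, 0.01], [-0.71, 0.64, -0.3]]
81 [ 0.468 -0.258  0.079] [[-0.15, 0.04, 0.99], [0.98, 0.15, 0.14], [-0.14, 0.99, -0.06]]
```

>>> carry_out --moves '[[[0.2,-0.2,-0.03],[-0.69,-0.257,-1.0415]],[[0.2,-0.2,-0.03],[-0.69,-0.257,-1.0415]],[[0.2,-0.2,-0.03],[-0.69,-0.257,-1.0415]],[[0.2,-0.2,-0.03],[-0.69,-0.257,-1.0415]],[[0.2,-0.2,-0.03],[-0.69,-0.257,-1.0415]],[[0.3,-0.3,-0.03],[-1.035,-0.385,-1.562]],[[0.3,-0.3,-0.03],[-1.38,-0.514,-2.083]],[[0.3,-0.3,-0.03],[-1.38,-0.514,-2.083]],[[0.404,-0.391,0.015],[-1.38,-0.514,-2.083]],[[0.404,-0.391,0.015],[-1.38,-0.514,-2.083]]]' --hand 1

```text
time_s: 1.8
tool_pos: [0.4189, -0.0475, 0.3085]
tool_rot: [1.483, 1.797, -0.124]
contact_force: [1.2, 0.3, -1.5]
opening: 0.0851
```

```bash
python3 -c "
from plan import *
rel(TCP0-.1*f,R0);rel(TCP0,R0)"
```

```text
t 1.8 shift [0.0593, 0.0329, -0.0062] turn [-0.5625, -0.208, -0.8554] F [ 1.18  0.26 -1.55] q [ 0.05 -0.27 -0.86  0.38 -0.59  1.24] op 0.0851
t 1.8 shift [0.064, 0.0876, 0.0774] turn [-0.5625, -0.208, -0.8554] F [ 1.18  0.26 -1.55] q [ 0.05 -0.27 -0.86  0.38 -0.59  1.24] op 0.0851
```

>>> carry_out --moves '[[[0.059,0.033,-0.006],[-0.5625,-0.208,-0.855]],[[0.059,0.033,-0.006],[-0.5625,-0.208,-0.855]],[[0.059,0.033,-0.006],[-0.5625,-0.208,-0.855]],[[0.059,0.033,-0.006],[-0.5625,-0.208,-0.855]],[[0.059,0.033,-0.006],[-0.5625,-0.208,-0.855]],[[0.059,0.033,-0.006],[-0.5625,-0.208,-0.855]],[[0.059,0.033,-0.006],[-0.5625,-0.208,-0.855]],[[0.059,0.033,-0.006],[-0.5625,-0.208,-0.855]],[[0.059,0.033,-0.006],[-0.5625,-0.208,-0.855]]]'

```text
time_s: 2.7
tool_pos: [0.4939, 0.0345, 0.3743]
tool_rot: [0.284, 2.02, -0.182]
contact_force: [0.9, -0.9, -0.1]
opening: 0.0855
```

```bash
python3 -c "
from plan import *
rel(TCP0-.1*f,R0);rel(TCP0,R0)
a=optics.read_camera('wrist');b=optics.read_camera('side')
cv2.imwrite('pics/v4.png',np.hstack([cv2.resize(a,(400,300)),cv2.resize(b[120:270,180:380],(400,300),interpolation=cv2.INTER_CUBIC)]))"
```

```text
t 2.7 shift [0.095, -0.0343, 0.0006] turn [-0.0247, -0.0643, -0.006] F [ 0.93 -0.91 -0.05] q [ 0.11 -0.35 -1.02 -0.17 -0.35  0.18] op 0.0855
t 2.7 shift [0.0886, -0.0318, 0.1003] turn [-0.0247, -0.0643, -0.006] F [ 0.93 -0.91 -0.05] q [ 0.11 -0.35 -1.02 -0.17 -0.35  0.18] op 0.0855
```

View pics/v4.png

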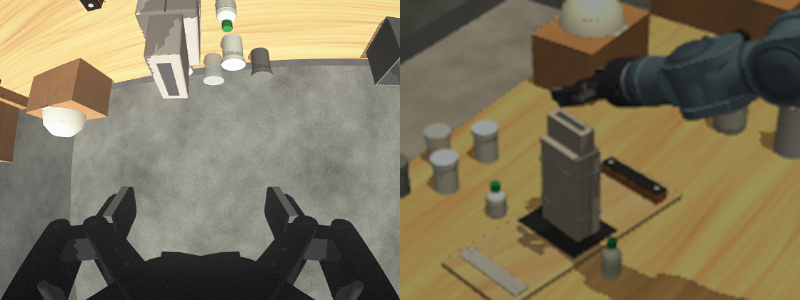

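The wrist picture shows the lip end at about (172,82) in the left panel, between the open fingers. The side panel shows the gripper above and behind the lip. Joint 3 sits at its −1.02 limit, so this attitude can't be reached this close in. I'll fit a kinematic model and choose a better slant.

```bash
cat > kin.py <<'E'
import numpy as np
from scipy.optimize import least_squares
from scipy.spatial.transform import Rotation as Rn
Rx=lambda a:Rn.from_rotvec([a,0,0]);Ry=lambda a:Rn.from_rotvec([0,a,0]);Rz=lambda a:Rn.from_rotvec([0,0,a])
def fk(q,k):
    r0,z0,L1,L2,D,lat,d=k
    p=q[1]-q[2]+q[3]
    A=Rz(q[0])
    W=A.apply([r0+L1*np.sin(q[1])+L2*np.cos(q[1]-q[2])+d*np.cos(p),lat,z0+L1*np.cos(q[1])-L2*np.sin(q[1]-q[2])-d*np.sin(p)])
    R=A*Ry(p)*Rz(S5*q[4])          # frame: x along tool, z up(ish)
    F=R*Rx(S6*q[5])
    M=F.as_matrix(); # tool z = x; at q6=0 tool x = -z, tool y = y
    T=np.c_[-M[:,2],M[:,1],M[:,0]]
    return W+D*T[:,2],T
S5,S6=1,1
DATA=[([-1.225,.377,.081,1.274,0,1.46],[.25291771,-.51585428,.3029575],[-3.05846,-.70921,.0004]),
([.05,-.27,-.86,.38,-.59,1.24],[.4189,-.0475,.3085],[1.483,1.797,-.124]),
([.11,-.35,-1.02,-.17,-.35,.18],[.4939,.0345,.3743],[.284,2.02,-.182])]
def fit():
    f=lambda k:np.concatenate([np.ravel(fk(q,k)[0]-p) for q,p,_ in DATA]+[.05*(k-K0)])
    r=least_squares(f,K0);return r.x
K0=np.array([0.,.2,.33,.33,.2,.06,0.])
E
python3 - <<'E'
import kin
from kin import *
for kin.S5 in (1,-1):
  for kin.S6 in (1,-1):
    print(kin.S5,kin.S6,[round(float((Rn.from_matrix(fk(q,K0)[1]).inv()*Rn.from_rotvec(r)).magnitude()),3) for q,p,r in DATA])
for kin.S5 in (1,-1):
    k=fit();print(kin.S5,np.round(k,3),[np.round(fk(q,k)[0]-p,4).tolist() for q,p,_ in DATA])
E
```

```text
1 1 [0.003, 0.006, 0.003]
1 -1 [2.921, 2.484, 0.36]
-1 1 [0.003, 1.176, 0.701]
-1 -1 [2.921, 2.596, 0.784]
1 [0.029 0.364 0.45  0.393 0.238 0.063 0.128] [[-0.0003, 0.0003, -0.0017], [0.0037, -0.0009, 0.0016], [-0.0034, 0.0009, -0.0003]]
-1 [ 0.216  0.229  0.45   0.196 -0.203  0.053  0.487] [[-0.0107, -0.0014, 0.0036], [0.0216, 0.0089, -0.0173], [-0.0205, 0.0005, 0.0136]]
```

```bash
cat >> kin.py <<'E'
LO=np.array([-2.72,-.84,-1.02,-1.77,-1.37,-3.14]);HI=np.array([2.72,1.66,1.22,2.12,1.28,3.14])
def ik(P,R,k,seeds=None):
    best=None
    for s in (seeds or [[0,.2,-.5,.5,0,0],[-.4,0,-.8,.5,.5,1.],[-.4,0.3,-.8,1,.5,0.]]):
        g=lambda q:np.r_[fk(q,k)[0]-P,.3*(Rn.from_matrix(fk(q,k)[1].T@R)).as_rotvec()]
        r=least_squares(g,np.clip(s,LO+.01,HI-.01),bounds=(LO,HI))
        if best is None or r.cost<best.cost:best=r
    return best.x,np.sqrt(2*best.cost)
E
python3 - <<'E'
from plan import *; import kin
from kin import ik,fit
k=fit()
for al in (.4,.7,.9,1.1,1.3):
    f=np.cos(al)*w-np.sin(al)*z; R0=np.c_[np.cross(y,f),y,f]; TCP0=C+.207*z+.0*w-.072*f
    for a in (-1,0,20,50,84):
        P,R=lean(np.radians(max(a,0)),TCP0,R0)
        if a<0:P=P-.08*f
        q,e=ik(P,R,k);print(al,a,np.round(P,3),"res mm %.1f"%(e*1e3),np.round(q,2))
E
```

```text
0.4 -1 [0.451 0.011 0.281] res mm 78.9 [ 0.11 -0.22 -1.02 -0.16 -0.38  0.22]
0.4 0 [ 0.522 -0.008  0.25 ] res mm 53.9 [ 0.01  0.16 -1.02 -0.64 -0.28  0.14]
0.4 20 [ 0.501 -0.087  0.245] res mm 76.2 [-0.43  0.07 -1.02 -0.51  0.3   0.2 ]
0.4 50 [ 0.474 -0.191  0.188] res mm 49.6 [-0.92  0.75 -1.02 -1.23  1.02  0.47]
0.4 84 [ 0.456 -0.258  0.067] res mm 24.1 [-1.11  1.33 -0.81 -1.77  1.28  1.12]
0.7 -1 [0.474 0.005 0.32 ] res mm 0.0 [-0.04 -0.34 -0.97  0.08 -0.17  0.14]
0.7 0 [ 0.533 -0.011  0.268] res mm 0.0 [-0.08 -0.04 -0.94 -0.2  -0.14  0.12]
0.7 20 [ 0.51  -0.096  0.263] res mm 0.0 [-0.49 -0.04 -1.01 -0.24  0.4   0.11]
0.7 50 [ 0.481 -0.208  0.199] res mm 0.0 [-0.95  0.39 -0.89 -0.29  1.05  0.08]
0.7 84 [ 0.462 -0.278  0.069] res mm 62.6 [-1.05  1.08 -0.76 -1.12  1.28  0.78]
0.9 -1 [ 0.495 -0.     0.341] res mm 0.0 [-0.07 -0.26 -0.7   0.46 -0.11  0.14]
0.9 0 [ 0.543 -0.013  0.278] res mm 0.0 [-0.1  -0.04 -0.72  0.22 -0.1   0.13]
0.9 20 [ 0.519 -0.102  0.272] res mm 0.0 [-0.5  -0.05 -0.78  0.21  0.42  0.02]
0.9 50 [ 0.489 -0.218  0.206] res mm 0.0 [-0.94  0.39 -0.6   0.38  1.03 -0.2
[... 170 characters left out ...]
0.554 -0.016  0.286] res mm 0.0 [-0.12  0.05 -0.49  0.57 -0.06  0.13]
1.1 20 [ 0.53  -0.108  0.279] res mm 0.0 [-0.5   0.05 -0.54  0.57  0.42 -0.07]
1.1 50 [ 0.499 -0.227  0.211] res mm 0.0 [-0.92  0.49 -0.32  0.86  0.96 -0.49]
1.1 84 [ 0.479 -0.301  0.071] res mm 0.0 [-1.09  1.38  0.42  1.92  1.2  -1.37]
1.3 -1 [ 0.547 -0.014  0.368] res mm 0.0 [-0.13  0.08 -0.15  1.07 -0.03  0.13]
1.3 0 [ 0.567 -0.02   0.291] res mm 0.0 [-0.13  0.18 -0.24  0.88 -0.03  0.12]
1.3 20 [ 0.543 -0.113  0.284] res mm 0.0 [-0.49  0.19 -0.29  0.89  0.39 -0.14]
1.3 50 [ 0.511 -0.234  0.214] res mm 0.0 [-0.88  0.62 -0.05  1.22  0.86 -0.64]
1.3 84 [ 0.491 -0.31   0.072] res mm 4.6 [-1.04  1.47  0.68  2.12  1.05 -1.4 ]
```

Run:
```python
from plan import *; import kin
from kin import ik,fit
k=fit();r0,z0,L1,L2,D,lat,d=k
for al in (1.05,1.15,1.25):
    f=np.cos(al)*w-np.sin(al)*z; R0=np.c_[np.cross(y,f),y,f]; TCP0=C+.197*z+.005*w-.0726*f
    s=None
    for a in (0,10,20,30,40,50,60,65,70,75,80,84):
        P,R=lean(np.radians(a),TCP0,R0)
        q,e=ik(P,R,k,s);s=[q]
        p=q[1]-q[2]+q[3]
        zw=(P-D*R[:,2])[2]
        print(al,a,np.round(P,3),"res %.1f"%(e*1e3),np.round(q,2),"z5 %.3f z4 %.3f"%(zw,zw+d*np.sin(p)))
```

```text
1.05 0 [ 0.556 -0.017  0.275] res 0.0 [-0.11  0.04 -0.55  0.46 -0.07  0.13] z5 0.481 z4 0.593
1.05 10 [ 0.544 -0.061  0.276] res 0.0 [-0.3   0.01 -0.59  0.44  0.17  0.05] z5 0.479 z4 0.591
1.05 20 [ 0.533 -0.104  0.269] res 0.0 [-0.49  0.04 -0.6   0.45  0.42 -0.04] z5 0.463 z4 0.577
1.05 30 [ 0.522 -0.146  0.254] res 0.0 [-0.66  0.14 -0.58  0.49  0.64 -0.14] z5 0.433 z4 0.553
1.05 40 [ 0.512 -0.185  0.232] res 0.0 [-0.8   0.28 -0.51  0.57  0.82 -0.26] z5 0.390 z4 0.516
1.05 50 [ 0.503 -0.219  0.204] res 0.0 [-0.91  0.47 -0.4   0.71  0.98 -0.41] z5 0.336 z4 0.465
1.05 60 [ 0.495 -0.248  0.169] res 0.0 [-0.98  0.69 -0.25  0.92  1.1  -0.6 ] z5 0.272 z4 0.396
1.05 65 [ 0.492 -0.26   0.15 ] res 0.0 [-1.01  0.81 -0.15  1.06  1.15 -0.72] z5 0.238 z4 0.353
1.05 70 [ 0.489 -0.271  0.13 ] res 0.0 [-1.04  0.94 -0.04  1.23  1.19 -0.85] z5 0.201 z4 0.304
1.05 75 [ 0.487 -0.28   0.109] res 0.0 [-1.06  1.08  0.08  1.42  1.22 -1.01] z5 0.163 z4 0.248
1.05 80 [ 0.485 -0.287  0.088] res 0.0 [-1.07  1.23  0.22  1.64  1.25 -1.19] z5 0.124 z4 0.184
1.05 84 [ 0.484 -0.291  0.07 ] res 0.0 [-1.08  1.35  0.3
[... 1616 characters left out ...]
0.95  0.76 -0.41] z5 0.410 z4 0.538
1.25 50 [ 0.514 -0.227  0.207] res 0.0 [-0.87  0.59 -0.13  1.11  0.89 -0.59] z5 0.353 z4 0.477
1.25 60 [ 0.507 -0.256  0.172] res 0.0 [-0.95  0.82  0.03  1.32  0.99 -0.8 ] z5 0.285 z4 0.396
1.25 65 [ 0.503 -0.269  0.153] res 0.0 [-0.98  0.94  0.13  1.45  1.03 -0.91] z5 0.248 z4 0.347
1.25 70 [ 0.501 -0.279  0.132] res 0.0 [-1.    1.07  0.24  1.6   1.06 -1.03] z5 0.210 z4 0.294
1.25 75 [ 0.498 -0.288  0.111] res 0.0 [-1.02  1.2   0.37  1.76  1.08 -1.16] z5 0.169 z4 0.236
1.25 80 [ 0.496 -0.296  0.089] res 0.0 [-1.03  1.34  0.5   1.94  1.09 -1.3 ] z5 0.128 z4 0.174
1.25 84 [ 0.495 -0.3    0.071] res 0.0 [-1.04  1.46  0.62  2.09  1.1  -1.41] z5 0.094 z4 0.122
```

```bash
sed -i 's/al=.4/al=1.15/; s/tip0=.*$/tip0=C+.197*z+.005*w; TCP0=tip0-env.finger_overhang*f/' plan.py
python3 - <<'E'
from plan import *
for n,px in (("tumbler",(143,200)),("tin",(122,230)),("p",(199,353)),("p2",(248,363))): print(n,np.round(on_z("scene",px,0),3))
for a in (0,60,84):
    P,R=lean(np.radians(a)); print(a,np.round(P,3),"P5",np.round(P-.238*R[:,2],3))
rel(TCP0-.08*f+.0*t,R0)
print("d_tool",np.round(R0.T@(TCP0-E),4),"axis",np.round(R0.T@w,4))
E
```

```text
tumbler [ 0.382 -0.489  0.   ]
tin [ 0.527 -0.496  0.   ]
p [ 0.872 -0.12   0.   ]
p2 [0.873 0.007 0.   ]
0 [ 0.562 -0.018  0.278] P5 [0.468 0.006 0.496]
60 [ 0.501 -0.252  0.171] P5 [ 0.359 -0.41   0.28 ]
84 [ 0.489 -0.296  0.07 ] P5 [ 0.34  -0.48   0.093]
t 2.8 shift [-0.0021, -0.0325, 0.0527] turn [-0.022, 0.6831, -0.0157] F [-0.61  0.21  0.63] q [ 0.11 -0.35 -1.02 -0.17 -0.35  0.18] op 0.0851
d_tool [-0.085   0.028  -0.2504] axis [-0.9128 -0.      0.4085]
```

```bash
sed -i 's/al=1.15/al=np.pi\/2/; s/tip0=.*$/tip0=C+.199*z; TCP0=tip0-env.finger_overhang*f/' plan.py
cat >> plan.py <<'E'
def lipend(th): # lower (bar side) edge of lip end at lean th
    return E+Rn.from_rotvec(w*th).apply(-.013*t+.225*z)
def low(th,pitch,c=.024,op=.06):
    """tool pitched (tool lean=pi/2-pitch), lip end edge on the front pad c behind the tip; op: opening"""
    R=Rn.from_rotvec(w*(np.pi/2-pitch)).as_matrix()@R0
    return lipend(th)-(env.finger_overhang-c)*R[:,2]+op/2*R[:,1], R   # front pad is at -y_tool
E
python3 - <<'E'
from plan import *
from kin import *
k=fit();D=.238;s=None
for a in (0,10,20,30,40,45):
    P,R=lean(np.radians(a)); q,e=ik(P,R,k,s);s=[q];print(a,np.round(P,3),"res %.1f"%(e*1e3),np.round(q,2),"P5",np.round(P-D*R[:,2],3))
for a in (45,55,65,75,81,84):
    P,R=low(np.radians(a),np.radians(45)); q,e=ik(P,R,k,s);s=[q];print(a,np.round(P,3),"res %.1f"%(e*1e3),np.round(q,2),"P5",np.round(P-D*R[:,2],3))
rel(TCP0+.08*z,R0)
E
```

```text
0 [ 0.586 -0.024  0.287] res 0.0 [-0.15  0.41  0.1   1.25  0.    0.11] P5 [ 0.586 -0.024  0.525]
10 [ 0.574 -0.071  0.287] res 0.0 [-0.3   0.39  0.06  1.24  0.17 -0.05] P5 [ 0.563 -0.11   0.522]
20 [ 0.562 -0.116  0.28 ] res 0.0 [-0.45  0.43  0.06  1.27  0.34 -0.21] P5 [ 0.541 -0.195  0.503]
30 [ 0.551 -0.159  0.264] res 0.0 [-0.59  0.51  0.1   1.34  0.49 -0.38] P5 [ 0.52  -0.275  0.47 ]
40 [ 0.54  -0.2    0.241] res 0.0 [-0.71  0.65  0.18  1.45  0.62 -0.57] P5 [ 0.501 -0.348  0.423]
45 [ 0.535 -0.218  0.227] res 0.0 [-0.76  0.73  0.23  1.52  0.67 -0.66] P5 [ 0.492 -0.381  0.395]
45 [ 0.537 -0.209  0.239] res 0.0 [-0.75  0.71  0.23  1.53  0.67 -0.65] P5 [ 0.495 -0.372  0.407]
55 [ 0.531 -0.235  0.21 ] res 0.0 [-0.78  0.77  0.26  1.52  0.66 -0.69] P5 [ 0.488 -0.398  0.379]
65 [ 0.525 -0.256  0.177] res 0.0 [-0.81  0.83  0.28  1.5   0.64 -0.72] P5 [ 0.482 -0.419  0.346]
75 [ 0.521 -0.271  0.141] res 0.0 [-0.83  0.9   0.29  1.47  0.63 -0.74] P5 [ 0.478 -0.434  0.31 ]
81 [ 0.52  -0.277  0.119] res 0.0 [-0.84  0.93  0.3   1.44  0.63 -0.75] P5 [ 0.477 -0.44   0.287]
84 [ 0.519 -0.279  0.107] res 0.0 [-0.85  0.95  0.3   1.43  0.63 -0.76] P5 [ 0.476 -0.442  0.275]
t 2.8 shift [-0.0415, -0.031, 0.097] turn [-0.0188, 1.1039, -0.0206] F [-0.61  0.21  0.63] q [ 0.11 -0.35 -1.02 -0.17 -0.35  0.18] op 0.0851
```

>>> carry_out --moves '[[[-0.041,-0.031,0.097],[-0.019,1.104,-0.021]],[[-0.041,-0.031,0.097],[-0.019,1.104,-0.021]],[[-0.041,-0.031,0.097],[-0.019,1.104,-0.021]],[[-0.041,-0.031,0.097],[-0.019,1.104,-0.021]],[[-0.041,-0.031,0.097],[-0.019,1.104,-0.021]],[[-0.041,-0.031,0.097],[-0.019,1.104,-0.021]],[[-0.041,-0.031,0.097],[-0.019,1.104,-0.021]],[[-0.041,-0.031,0.097],[-0.019,1.104,-0.021]],[[-0.041,-0.031,0.097],[-0.019,1.104,-0.021]],[[-0.041,-0.031,0.097],[-0.019,1.104,-0.021]]]'

```text
time_s: 3.8
tool_pos: [0.5859, -0.0238, 0.3637]
tool_rot: [-0.399, -3.113, 0.003]
contact_force: [-0.0, 0.4, -0.1]
opening: 0.0856
```

```bash
python3 -c "
from plan import *
rel(TCP0+.08*z,R0);rel(TCP0,R0)
a=optics.read_camera('wrist');b=optics.read_camera('side')
cv2.imwrite('pics/v5.png',np.hstack([cv2.resize(a,(400,300)),cv2.resize(b[110:260,180:380],(400,300),interpolation=cv2.INTER_CUBIC)]))"
```

```text
t 3.8 shift [-0.0003, -0.0007, -0.0029] turn [-0.0025, -0.0026, 0.002] F [-0.    0.4  -0.07] q [-0.15  0.4   0.27  1.44 -0.    0.11] op 0.0856
t 3.8 shift [-0.0005, -0.0005, 0.0771] turn [-0.0025, -0.0026, 0.002] F [-0.    0.4  -0.07] q [-0.15  0.4   0.27  1.44 -0.    0.11] op 0.0856
```

View pics/v5.png

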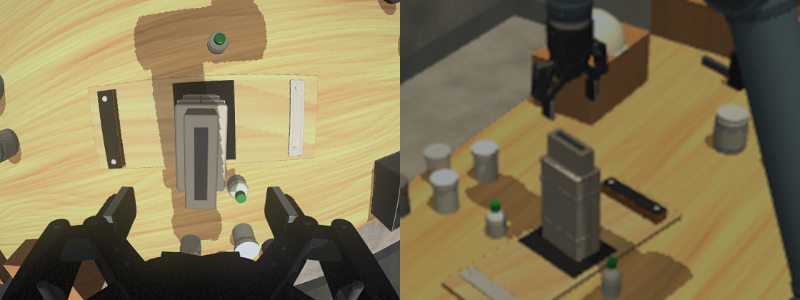

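The wrist view shows the lip top from about x 186 to 217 in the left panel. That is midway between the pads, which sit at about 118 and 277. The stop bar is at (109,130), on the −y_tool side.

Run:
```python
from plan import *
m=optics.camera_model('wrist');K=np.array(m['K']);T=np.array(m['cam_to_world'])
def wz(px,zz):
    u=(np.array(px)*1.4-K[:2,2])/K[0,0];r=np.hypot(*u);d=np.r_[np.sin(r)*u/r,np.cos(r)];d=T[:3,:3]@d
    return T[:3,3]+d*(zz-T[2,3])/d[2]
for n,px,zz in (("l",(186,160),.24),("r",(215,160),.24),("nl",(185,208),.24),("nr",(217,208),.24),("stop",(109,130),.037)):
    p=wz(px,zz);print(n,np.round(p,4),"t,w rel C",np.round([(p-C)@t,(p-C)@w],4))
```

```text
l [ 0.5785 -0.0349  0.24  ] t,w rel C [ 0.012  -0.0046]
r [ 0.585  -0.0099  0.24  ] t,w rel C [-0.0139 -0.0047]
nl [ 0.6263 -0.0496  0.24  ] t,w rel C [0.014  0.0454]
nr [ 0.6342 -0.0194  0.24  ] t,w rel C [-0.0172  0.0453]
stop [ 0.5545 -0.19    0.037 ] t,w rel C [0.1681 0.0116]
```

>>> carry_out --moves '[[[0,0,0.02],[0,0,0]],[[0,0,0.04],[0,0,0]],[[0,0,0.06],[0,0,0]],[[0,0,0.074],[0,0,0]],[[0,0,0.074],[0,0,0]],[[0,0,0.074],[0,0,0]]]' --hand 0.3

```text
time_s: 4.5
tool_pos: [0.5847, -0.0238, 0.2918]
tool_rot: [-0.399, -3.115, 0.003]
contact_force: [-0.6, 0.3, 0.7]
opening: 0.0554
```

```bash
python3 -c "
from plan import *
rel(TCP0,R0)
a=optics.read_camera('wrist');b=optics.read_camera('side')
cv2.imwrite('pics/v6.png',np.hstack([cv2.resize(a,(400,300)),cv2.resize(b[110:260,180:380],(400,300),interpolation=cv2.INTER_CUBIC)]))"
```

```text
t 4.5 shift [-0.0015, -0.0004, 0.0052] turn [-0.0018, -0.0011, 0.0023] F [-0.56  0.29  0.71] q [-0.15  0.4   0.09  1.26 -0.    0.11] op 0.0554
```

View pics/v6.png

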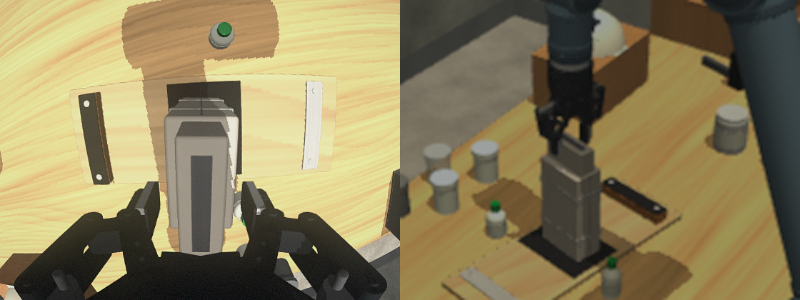

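Both fingers straddle the lip: pads at x≈150 and 252, lip from 175 to 228, with a gap each side. Next I'll narrow the jaws, leaving slack, and start to lean the mould.

>>> carry_out --moves '[[[0,0,0],[0,0,0]],[[0,0,0],[0,0,0]],[[0,-0.0048,-0.0005],[-0.0175,0,0]],[[0,-0.0097,-0.0008],[-0.0349,0,0]],[[0,-0.0145,-0.0011],[-0.0524,0,0]],[[0,-0.0194,-0.0013],[-0.0698,0,0]],[[0,-0.0243,-0.0014],[-0.0873,0,0]],[[0,-0.0291,-0.0014],[-0.1047,0,0]],[[0,-0.034,-0.0013],[-0.1222,0,0]],[[0,-0.0388,-0.0012],[-0.1396,0,0]]]' --hand -0.09

```text
time_s: 5.6
tool_pos: [0.5755, -0.0621, 0.2921]
tool_rot: [0.397, 3.093, 0.216]
contact_force: [0.1, 1.0, 0.1]
opening: 0.0391
```

```bash
cat > chk.py <<'E'
from plan import *
import sys
s=readout.read_state();p=np.array(s['tool_pos']);Q=Rn.from_rotvec(s['tool_rot'])
v=(Q*Rn.from_matrix(R0).inv()).as_rotvec()
print("lean",np.degrees(v@w).round(2),"d_tool",np.round(Q.as_matrix().T@(p-E),4),"F",np.round(s['contact_force'],1),"op",round(s['opening'],4),"t",s['time_s'])
if len(sys.argv)>1:
    a=optics.read_camera('wrist');b=optics.read_camera('side')
    cv2.imwrite(sys.argv[1],np.hstack([cv2.resize(a,(400,300)),cv2.resize(b[110:260,180:380],(400,300),interpolation=cv2.INTER_CUBIC)]))
E
python3 chk.py pics/v7.png
```

```text
lean 7.98 d_tool [ 0.0012  0.0275 -0.276 ] F [0.1 1.  0.1] op 0.0391 t 5.6
```

View pics/v7.png

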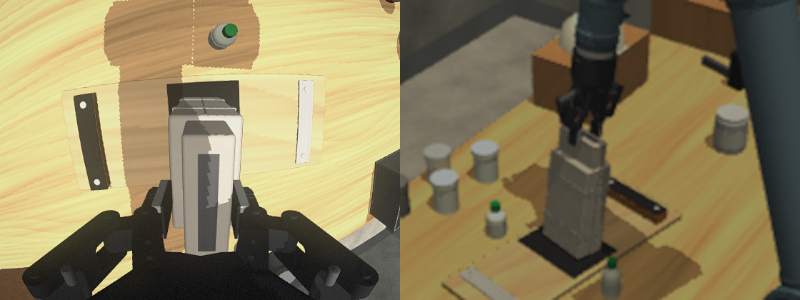

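The mould leans about 7° on the back finger, its foot still on the mat. I'll narrow to 34 mm, leaving 4 mm slack, and go slowly through balance.

>>> carry_out --moves '[[[0,-0.0024,-0.0002],[-0.0087,0,0]],[[0,-0.0048,-0.0005],[-0.0175,0,0]],[[0,-0.0072,-0.0006],[-0.0262,0,0]],[[0,-0.0096,-0.0008],[-0.0349,0,0]],[[0,-0.0121,-0.0009],[-0.0436,0,0]],[[0,-0.0145,-0.0011],[-0.0524,0,0]],[[0,-0.0169,-0.0012],[-0.0611,0,0]],[[0,-0.0193,-0.0013],[-0.0698,0,0]],[[0,-0.0217,-0.0013],[-0.0785,0,0]],[[0,-0.0242,-0.0014],[-0.0873,0,0]]]' --hand -0.205

```text
time_s: 6.7
tool_pos: [0.5696, -0.0852, 0.2902]
tool_rot: [0.394, 3.07, 0.349]
contact_force: [0.2, 0.5, -0.3]
opening: 0.0337
```

>>> carry_out --moves '[[[0,-0.0024,-0.0002],[-0.0087,0,0]],[[0,-0.0048,-0.0005],[-0.0175,0,0]],[[0,-0.0072,-0.0006],[-0.0262,0,0]],[[0,-0.0096,-0.0008],[-0.0349,0,0]],[[0,-0.0121,-0.0009],[-0.0436,0,0]],[[0,-0.0145,-0.0011],[-0.0524,0,0]],[[0,-0.0169,-0.0012],[-0.0611,0,0]],[[0,-0.0193,-0.0013],[-0.0698,0,0]],[[0,-0.0217,-0.0013],[-0.0785,0,0]],[[0,-0.0242,-0.0014],[-0.0873,0,0]]]'

```text
time_s: 7.7
tool_pos: [0.5635, -0.1083, 0.2861]
tool_rot: [0.39, 3.042, 0.481]
contact_force: [0.6, -0.1, 0.6]
opening: 0.0337
```

```bash
python3 chk.py
```

```text
lean 17.94 d_tool [ 0.0012  0.0276 -0.276 ] F [ 0.6 -0.1  0.6] op 0.0337 t 7.7
```

>>> carry_out --moves '[[[0,-0.0024,-0.0002],[-0.0087,0,0]],[[0,-0.0048,-0.0005],[-0.0175,0,0]],[[0,-0.0084,-0.0007],[-0.0305,0,0]],[[0,-0.0121,-0.0009],[-0.0436,0,0]],[[0,-0.0157,-0.0011],[-0.0567,0,0]],[[0,-0.0193,-0.0013],[-0.0698,0,0]],[[0,-0.0242,-0.0014],[-0.0873,0,0]],[[0,-0.029,-0.0014],[-0.1047,0,0]],[[0,-0.0338,-0.0013],[-0.1222,0,0]],[[0,-0.0387,-0.0012],[-0.1396,0,0]]]'

```text
time_s: 8.7
tool_pos: [0.554, -0.1446, 0.2752]
tool_rot: [0.383, 2.984, 0.689]
contact_force: [0.1, -0.3, -1.2]
opening: 0.0338
```

```bash
python3 chk.py pics/v8.png
```

```text
lean 25.98 d_tool [ 0.0012  0.0275 -0.2761] F [ 0.1 -0.3 -1.2] op 0.0338 t 8.7
```

View pics/v8.png

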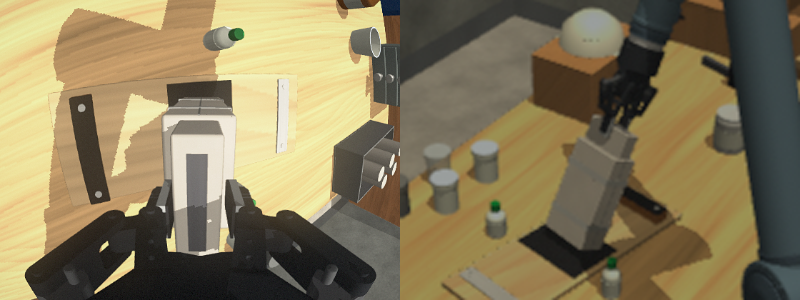

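Mould and foot are fine at 26°: the lip now rests on the front finger and the foot edge is still on the mat. I'll continue with the same rigid rotation.

>>> carry_out --moves '[[[0,-0.0039,-0.0003],[-0.014,0,0]],[[0,-0.0077,-0.0007],[-0.0279,0,0]],[[0,-0.0116,-0.0009],[-0.0419,0,0]],[[0,-0.0154,-0.0011],[-0.0559,0,0]],[[0,-0.0193,-0.0013],[-0.0698,0,0]],[[0,-0.0232,-0.0014],[-0.0838,0,0]],[[0,-0.0271,-0.0014],[-0.0977,0,0]],[[0,-0.0309,-0.0014],[-0.1117,0,0]],[[0,-0.0348,-0.0013],[-0.1257,0,0]],[[0,-0.0387,-0.0012],[-0.1396,0,0]]]'

```text
time_s: 9.8
tool_pos: [0.5451, -0.1786, 0.2594]
tool_rot: [0.374, 2.914, 0.89]
contact_force: [0.1, -1.0, -0.8]
opening: 0.0341
```

>>> carry_out --moves '[[[0,-0.0039,-0.0003],[-0.014,0,0]],[[0,-0.0077,-0.0007],[-0.0279,0,0]],[[0,-0.0116,-0.0009],[-0.0419,0,0]],[[0,-0.0154,-0.0011],[-0.0559,0,0]],[[0,-0.0193,-0.0013],[-0.0698,0,0]],[[0,-0.0232,-0.0014],[-0.0838,0,0]],[[0,-0.0271,-0.0014],[-0.0977,0,0]],[[0,-0.0309,-0.0014],[-0.1117,0,0]],[[0,-0.0348,-0.0013],[-0.1257,0,0]],[[0,-0.0387,-0.0012],[-0.1396,0,0]]]'

```text
time_s: 10.8
tool_pos: [0.5368, -0.2102, 0.2388]
tool_rot: [0.364, 2.83, 1.086]
contact_force: [-0.4, 0.1, -2.0]
opening: 0.0338
```

```bash
python3 chk.py
python3 - <<'E'
from plan import *
# fixed-orientation phase: tool lean 42, opening op; shift of TCP (tool axes) for mould lean th, hold contact depth c const
s=readout.read_state();p=np.array(s['tool_pos']);Q=Rn.from_rotvec(s['tool_rot']).as_matrix()
for op in (.034,.06):
  for c in (.02,.025): P,R=low(np.radians(43),np.radians(48),c,op); print(op,c,np.round(Q.T@(P-p),4))
# lip end path in tool axes, per degree, from 43
l0=lipend(np.radians(43))
for a in (43,46,50,54,58,62,66,70,74,78,81,83): print(a,np.round(Q.T@(lipend(np.radians(a))-l0),4), np.round(lipend(np.radians(a)),3))
E
```

```text
lean 41.97 d_tool [ 0.0012  0.0276 -0.2761] F [-0.4  0.1 -2. ] op 0.0338 t 10.8
0.034 0.02 [-0.0003 -0.0017 -0.0017]
0.034 0.025 [-0.0003 -0.0017  0.0033]
0.06 0.02 [-0.0003  0.0113 -0.0017]
0.06 0.025 [-0.0003  0.0113  0.0033]
43 [0. 0. 0.] [ 0.542 -0.191  0.188]
46 [ 0.     -0.0118 -0.0002] [ 0.54  -0.199  0.181]
50 [ 0.     -0.0275  0.0006] [ 0.537 -0.21   0.17 ]
54 [ 0.     -0.0431  0.0024] [ 0.535 -0.22   0.158]
58 [-0.     -0.0586  0.0054] [ 0.532 -0.229  0.145]
62 [-0.     -0.0738  0.0094] [ 0.53  -0.238  0.132]
66 [-0.     -0.0887  0.0144] [ 0.528 -0.245  0.118]
70 [-0.     -0.1032  0.0205] [ 0.526 -0.252  0.104]
74 [-1.000e-04 -1.173e-01  2.760e-02] [ 0.525 -0.257  0.09 ]
78 [-1.000e-04 -1.308e-01  3.560e-02] [ 0.524 -0.262  0.074]
81 [-1.000e-04 -1.405e-01  4.220e-02] [ 0.523 -0.265  0.063]
83 [-1.000e-04 -1.468e-01  4.690e-02] [ 0.523 -0.266  0.055]
```

The model and the measured pose agree to about 2 mm. In the next phase I hold the tool's tilt, so the wrist stays above the tumbler and tin. The front finger carries the lip end down while the jaws widen in small, compensated steps.

>>> carry_out --moves '[[[0,0.0007,0],[0,0,0]],[[0,-0.002,0],[0,0,0]],[[0,-0.0048,0],[0,0,0]],[[0,-0.0075,0],[0,0,0]],[[0,-0.0103,0],[0,0,0]],[[0,-0.013,0],[0,0,0]],[[0,-0.0158,0.0002],[0,0,0]],[[0,-0.0185,0.0003],[0,0,0]],[[0,-0.0213,0.0004],[0,0,0]],[[0,-0.024,0.0006],[0,0,0]]]' --hand -0.04

```text
time_s: 11.8
tool_pos: [0.5324, -0.2271, 0.2224]
tool_rot: [0.364, 2.83, 1.084]
contact_force: [0.3, -0.7, -1.6]
opening: 0.041
```

>>> carry_out --moves '[[[0,0.0014,0.0005],[0,0,0]],[[0,-0.0017,0.001],[0,0,0]],[[0,-0.0048,0.0014],[0,0,0]],[[0,-0.0079,0.0019],[0,0,0]],[[0,-0.011,0.0024],[0,0,0]],[[0,-0.0141,0.0029],[0,0,0]],[[0,-0.0172,0.0034],[0,0,0]],[[0,-0.0203,0.0038],[0,0,0]],[[0,-0.0235,0.0043],[0,0,0]],[[0,-0.0266,0.0048],[0,0,0]]]' --hand 0.17

```text
time_s: 12.8
tool_pos: [0.5282, -0.243, 0.2009]
tool_rot: [0.364, 2.83, 1.085]
contact_force: [-0.4, -1.1, -1.7]
opening: 0.0502
```

```bash
python3 chk.py pics/v9.png
```

```text
lean 41.92 d_tool [ 0.0012 -0.0231 -0.2706] F [-0.4 -1.1 -1.7] op 0.0502 t 12.8
```

View pics/v9.png

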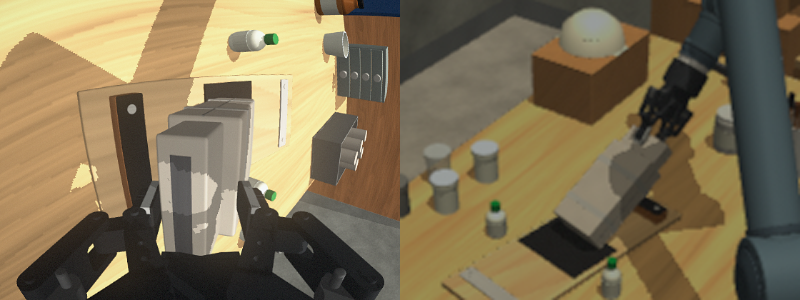

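At about 58° the lip end rests on the front (left) finger and the foot edge is on the mat where it stood. I'll keep lowering.

>>> carry_out --moves '[[[0,-0.003,0.0009],[0,0,0]],[[0,-0.006,0.0017],[0,0,0]],[[0,-0.009,0.0026],[0,0,0]],[[0,-0.012,0.0034],[0,0,0]],[[0,-0.015,0.0043],[0,0,0]],[[0,-0.018,0.0052],[0,0,0]],[[0,-0.021,0.0061],[0,0,0]],[[0,-0.024,0.007],[0,0,0]],[[0,-0.0271,0.008],[0,0,0]],[[0,-0.0301,0.009],[0,0,0]]]'

```text
time_s: 13.9
tool_pos: [0.524, -0.2588, 0.1741]
tool_rot: [0.364, 2.83, 1.084]
contact_force: [-0.9, -2.0, -2.3]
opening: 0.0497
```

>>> carry_out --moves '[[[0,-0.0029,0.0012],[0,0,0]],[[0,-0.0057,0.0024],[0,0,0]],[[0,-0.0086,0.0037],[0,0,0]],[[0,-0.0115,0.005],[0,0,0]],[[0,-0.0144,0.0063],[0,0,0]],[[0,-0.0172,0.0076],[0,0,0]],[[0,-0.02,0.009],[0,0,0]],[[0,-0.0229,0.0104],[0,0,0]],[[0,-0.0258,0.0118],[0,0,0]],[[0,-0.0286,0.0132],[0,0,0]]]'

```text
time_s: 14.9
tool_pos: [0.5209, -0.271, 0.1454]
tool_rot: [0.364, 2.83, 1.084]
contact_force: [-1.4, -4.5, 1.5]
opening: 0.0496
```

```bash
python3 chk.py pics/v10.png
```

```text
lean 41.91 d_tool [ 0.001  -0.0818 -0.2486] F [-1.4 -4.5  1.5] op 0.0496 t 14.9
```

View pics/v10.png

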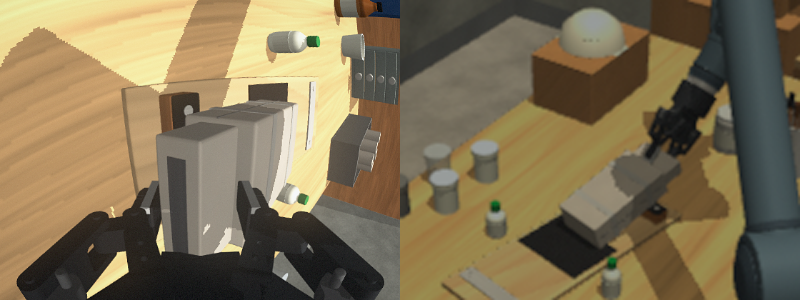

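The force changed: about 4.5 N now pushes the tool away from the foot. The upper finger's tip is reaching the body's shoulder, at about (240,190) in the picture. I'll draw the fingers back along their axis and widen the jaws while the front finger keeps supporting the lip.

>>> carry_out --moves '[[[0,0.001,-0.002],[0,0,0]],[[0,0.003,-0.004],[0,0,0]],[[0,0.003,-0.006],[0,0,0]],[[0,0.003,-0.008],[0,0,0]],[[0,0.003,-0.008],[0,0,0]]]' --hand 0.31

```text
time_s: 15.5
tool_pos: [0.5201, -0.2739, 0.1536]
tool_rot: [0.364, 2.83, 1.084]
contact_force: [-0.2, -0.6, -2.6]
opening: 0.0556
```

```bash
python3 chk.py; python3 chk.py
```

```text
lean 41.9 d_tool [ 0.0011 -0.0786 -0.2567] F [-0.2 -0.6 -2.6] op 0.0556 t 15.5
lean 41.9 d_tool [ 0.0011 -0.0786 -0.2567] F [-0.2 -0.6 -2.6] op 0.0556 t 15.5
```

>>> carry_out --moves '[[[0,0,-0.002],[0,0,0]],[[0,0,-0.004],[0,0,0]],[[0,0,-0.005],[0,0,0]]]'

```text
time_s: 15.8
tool_pos: [0.5192, -0.2772, 0.1573]
tool_rot: [0.364, 2.83, 1.084]
contact_force: [-0.1, -0.9, -3.5]
opening: 0.0563
```

>>> carry_out --moves '[[[0,0.0025,0.0005],[0,0,0]],[[0,0.004,0.0015],[0,0,0]],[[0,0.003,0.0025],[0,0,0]],[[0,0.002,0.0035],[0,0,0]],[[0,0.001,0.0045],[0,0,0]],[[0,0,0.0055],[0,0,0]],[[0,-0.0015,0.006],[0,0,0]],[[0,-0.003,0.007],[0,0,0]]]' --hand 0.55

```text
time_s: 16.6
tool_pos: [0.5199, -0.2753, 0.15]
tool_rot: [0.363, 2.83, 1.082]
contact_force: [-1.1, -5.3, -1.4]
opening: 0.0668
```

```bash
python3 chk.py pics/v11.png
```

```text
lean 41.83 d_tool [ 0.0008 -0.0824 -0.2549] F [-1.1 -5.3 -1.4] op 0.0668 t 16.6
```

View pics/v11.png

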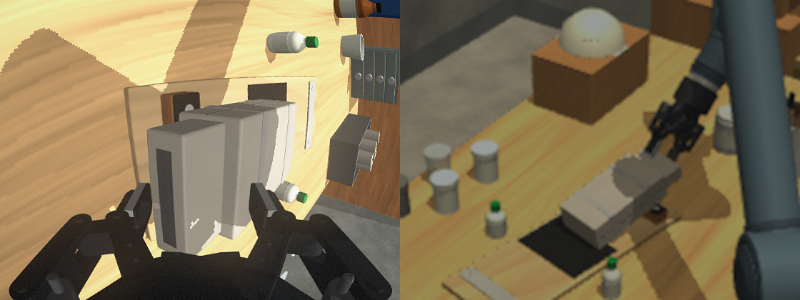

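Picture 11 shows the mould almost down, with the bar just under it and its foot unmoved. The upper finger tip at (262,190) is touching the shoulder again. I'll turn the tool 12° more about the lip contact, which swings the upper finger up and away. The wrist still clears the tumbler.

>>> carry_out --moves '[[[0,-0.0013,-0.0015],[-0.021,0,0]],[[0,-0.0026,-0.003],[-0.042,0,0]],[[0,-0.0038,-0.004],[-0.063,0,0]],[[0,-0.0051,-0.005],[-0.084,0,0]],[[0,-0.0064,-0.0058],[-0.105,0,0]],[[0,-0.0077,-0.0065],[-0.126,0,0]],[[0,-0.009,-0.0071],[-0.147,0,0]],[[0,-0.0102,-0.0077],[-0.168,0,0]],[[0,-0.0115,-0.0082],[-0.189,0,0]],[[0,-0.0128,-0.0086],[-0.21,0,0]]]'

```text
time_s: 17.7
tool_pos: [0.516, -0.2899, 0.1477]
tool_rot: [0.345, 2.68, 1.366]
contact_force: [-1.6, -4.9, -0.1]
opening: 0.0661
```

```bash
python3 chk.py
python3 - <<'E'
from plan import *
s=readout.read_state();p=np.array(s['tool_pos']);Q=Rn.from_rotvec(s['tool_rot']).as_matrix()
im=optics.read_camera('side')
for a in (70,72,74,76,78,81):
    c=Q.T@(lipend(np.radians(a))-p); print(a,"lip lower end edge in tool",np.round(c,4))
E
```

```text
lean 54.01 d_tool [ 0.001  -0.0374 -0.2774] F [-1.6 -4.9 -0.1] op 0.0661 t 17.7
70 lip lower end edge in tool [-0.0004 -0.0121  0.0575]
72 lip lower end edge in tool [-0.0004 -0.0197  0.0594]
74 lip lower end edge in tool [-0.0004 -0.0273  0.0615]
76 lip lower end edge in tool [-0.0004 -0.0348  0.0639]
78 lip lower end edge in tool [-0.0004 -0.0422  0.0665]
81 lip lower end edge in tool [-0.0004 -0.0531  0.071 ]
```

Run:
```python
from plan import *
a=optics.read_camera('wrist');b=optics.read_camera('side');c=optics.read_camera('scene')
A=cv2.resize(a[200:390,140:390],(526,400),interpolation=cv2.INTER_CUBIC)
l=np.round(proj('side',[lipend(np.radians(76))])[0]).astype(int);m=np.round(proj('scene',[lipend(np.radians(76))])[0]).astype(int);print(l,m)
B=cv2.resize(b[l[1]-50:l[1]+50,l[0]-68:l[0]+68],(272,200),interpolation=cv2.INTER_CUBIC)
D=cv2.resize(c[m[1]-40:m[1]+40,m[0]-54:m[0]+55],(272,200),interpolation=cv2.INTER_CUBIC)
cv2.imwrite('pics/v12.png',np.hstack([A,np.vstack([B,D])]))
```

```text
[313 192] [189 223]
```

View pics/v12.png

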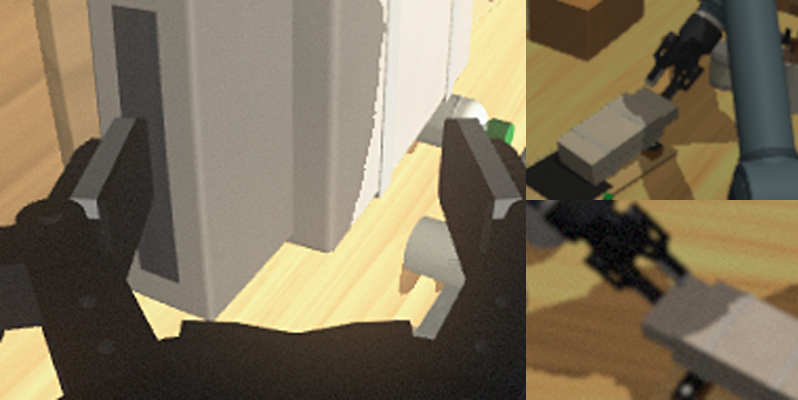

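Picture 12 shows the front finger's tip at (95–150, 120–200) lying in front of the lip's end face (x 92–210), not under its lower edge. I'll work out the real lean from the visible corners: lip end (210,320) and body top (330,250).

```bash
cat > wl.py <<'E'
from plan import *
m=optics.camera_model('wrist');K=np.array(m['K']);T=np.array(m['cam_to_world'])
def wproj(P):
    p=np.linalg.inv(T)@np.r_[P,1];r=np.hypot(p[0],p[1]);th=np.arctan2(r,p[2]);return K[:2,2]+K[0,0]*th*p[:2]/r
obs={"lipU":((140+210/2.104,200+320/2.105),(-.043,.046,.225)),"bodyU":((140+330/2.104,200+250/2.105),(-.056,.05,.18))}
for a in (74,76,78,80,81,82,84):
    r=Rn.from_rotvec(w*np.radians(a))
    P={n:wproj(E+r.apply(l[0]*t+l[1]*w+l[2]*z)) for n,(o,l) in obs.items()}
    P["lowNear"]=wproj(E+r.apply(-.013*t+.046*w+.225*z)); P["lowFar"]=wproj(E+r.apply(-.013*t-.046*w+.225*z));
    print(a,{n:np.round(v-(obs[n][0] if n in obs else 0),1).tolist() for n,v in P.items()})
E
python3 wl.py
```

```text
74 {'lipU': [43.1, 13.9], 'bodyU': [30.9, 7.8], 'lowNear': [229.8, 351.6], 'lowFar': [215.7, 180.6]}
76 {'lipU': [27.5, 12.0], 'bodyU': [20.2, 7.7], 'lowNear': [216.8, 348.1], 'lowFar': [199.8, 179.6]}
78 {'lipU': [12.4, 9.5], 'bodyU': [9.4, 7.3], 'lowNear': [204.5, 344.2], 'lowFar': [185.1, 178.6]}
80 {'lipU': [-2.2, 6.5], 'bodyU': [-1.3, 6.6], 'lowNear': [192.9, 340.1], 'lowFar': [171.7, 177.6]}
81 {'lipU': [-9.3, 4.8], 'bodyU': [-6.7, 6.2], 'lowNear': [187.5, 338.0], 'lowFar': [165.5, 177.1]}
82 {'lipU': [-16.2, 3.0], 'bodyU': [-12.0, 5.6], 'lowNear': [182.2, 335.8], 'lowFar': [159.6, 176.6]}
84 {'lipU': [-29.4, -0.8], 'bodyU': [-22.4, 4.4], 'lowNear': [172.3, 331.3], 'lowFar': [148.7, 175.5]}
```

Both corners agree on a lean of about 80°. With the bar's near edge 125 mm from the pivot that is the resting angle, so the mould already lies on the bar and the fingertip is only pressing on the end face. I'll back straight away from it, and check from picture 11 where the mould was then.

>>> carry_out --moves '[[[0,-0.0012,-0.0016],[0,0,0]],[[0,-0.0024,-0.0032],[0,0,0]],[[0,-0.0035,-0.0049],[0,0,0]],[[0,-0.006,-0.008],[0,0,0]],[[0,-0.009,-0.0122],[0,0,0]],[[0,-0.012,-0.0162],[0,0,0]],[[0,-0.015,-0.0203],[0,0,0]],[[0,-0.0177,-0.0243],[0,0,0]],[[0,-0.0177,-0.0243],[0,0,0]]]'

```text
time_s: 18.8
tool_pos: [0.5082, -0.3195, 0.1477]
tool_rot: [0.346, 2.681, 1.364]
contact_force: [0.5, 0.1, -0.3]
opening: 0.0663
```

```bash
python3 chk.py
python3 - <<'E'
from plan import *
m=optics.camera_model('wrist');K=np.array(m['K']);T=np.array(m['cam_to_world'])
s=readout.read_state()
def TT(p,r):
    A=np.eye(4);A[:3,:3]=Rn.from_rotvec(r).as_matrix();A[:3,3]=p;return A
X=np.linalg.inv(TT(s['tool_pos'],s['tool_rot']))@T
def wp(T,P):
    p=np.linalg.inv(T)@np.r_[P,1];r=np.hypot(p[0],p[1]);th=np.arctan2(r,p[2]);return K[:2,2]+K[0,0]*th*p[:2]/r
for n,pr,o in (("v10",((.5209,-.271,.1454),(.364,2.83,1.084)),(238,126)),("v11",((.5199,-.2753,.15),(.363,2.83,1.082)),(211,123))):
    for a in range(70,84,2):
        r=Rn.from_rotvec(w*np.radians(a));P=wp(TT(*pr)@X,E+r.apply(-.043*t-.046*w+.225*z))/1.4
        print(n,a,np.round(P-o,1).tolist())
# final settled model check: edge points vs side/scene image gradients
b=optics.read_camera('side');c=optics.read_camera('scene')
cv2.imwrite('pics/end_side.png',b);cv2.imwrite('pics/end_scene.png',c);cv2.imwrite('pics/end_wrist.png',optics.read_camera('wrist'))
for cam in ('side','scene'): print(cam,[(np.round(d['xy'],1).tolist(),round(d['conf'],2)) for d in optics.find_in(cam,'mould')[:2]],
  "pred centre at 80",np.round(proj(cam,[E+Rn.from_rotvec(w*np.radians(80)).apply(-.028*t+.11*z)])[0],1))
E
```

```text
lean 53.93 d_tool [ 0.0008 -0.0559 -0.302 ] F [ 0.5  0.1 -0.3] op 0.0663 t 18.8
v10 70 [-6.7, 17.4]
v10 72 [-23.9, 15.9]
v10 74 [-40.2, 14.4]
v10 76 [-55.5, 12.8]
v10 78 [-69.6, 11.1]
v10 80 [-82.4, 9.5]
v10 82 [-93.9, 8.0]
v11 70 [19.2, 16.5]
v11 72 [3.0, 15.2]
v11 74 [-12.5, 13.7]
v11 76 [-27.0, 12.3]
v11 78 [-40.5, 10.8]
v11 80 [-52.7, 9.4]
v11 82 [-63.8, 8.0]
side [([286.4, 211.0], 0.92), ([342.6, 175.1], 0.18)] pred centre at 80 [291.5 207.3]
scene [([227.4, 244.3], 0.62), ([133.9, 195.0], 0.51)] pred centre at 80 [221.3 240.5]
```

The force is about zero with the fingers clear, so the mould is standing on its own. I'll rise straight up, then check the resting pose against the images.

>>> carry_out --moves '[[[0,0.0243,-0.0176],[0,0,0]],[[0,0.0486,-0.0353],[0,0,0]],[[0,0.0728,-0.0529],[0,0,0]],[[0,0.0971,-0.0706],[0,0,0]],[[0,0.1214,-0.0882],[0,0,0]],[[0,0.1214,-0.0882],[0,0,0]],[[0,0.1214,-0.0882],[0,0,0]]]'

```text
time_s: 19.75
tool_pos: [0.509, -0.3185, 0.2982]
tool_rot: [0.343, 2.682, 1.362]
contact_force: [0.1, -0.2, -0.1]
opening: 0.0662
```

```bash
cat > fin.py <<'E'
from plan import *
import itertools
I={c:optics.read_camera(c) for c in ('side','scene')}
G={}
for c,im in I.items():
    g=cv2.GaussianBlur(cv2.cvtColor(im,cv2.COLOR_BGR2GRAY).astype(np.float32),(0,0),1)
    G[c]=np.minimum(np.hypot(cv2.Sobel(g,5,1,0),cv2.Sobel(g,5,0,1)),120)
def edges(b0,b1,h0,h1,wd):
    V=[np.array(v) for v in itertools.product((b0,b1),(-wd,wd),(h0,h1))]
    return [(p,q) for p,q in itertools.combinations(V,2) if np.sum(np.abs(p-q)>1e-6)==1]
ED=edges(-.056,0,0,.18,.05)+edges(-.043,-.013,.18,.225,.046)
PT=np.array([p+(q-p)*u for p,q in ED for u in np.linspace(.05,.95,15)])
def score(a,dt,dw=0,dy=0):
    W=Rn.from_rotvec([0,0,dy]).apply(Rn.from_rotvec(w*np.radians(a)).apply(PT[:,:1]*t+PT[:,1:2]*w+PT[:,2:]*z))+E+dt*t+dw*w
    return sum(cv2.remap(G[c],*[v.astype(np.float32)[None] for v in proj(c,W).T],cv2.INTER_LINEAR).mean() for c in I)
L=sorted(((score(a,dt,dw,dy),a,dt,dw,dy) for a in np.arange(64,92,1.) for dt in np.arange(-.016,.017,.004) for dw in (-.008,-.004,0,.004,.008) for dy in (-.06,-.03,0,.03,.06)),reverse=True)
for l in L[:6]:print(np.round(l,3))
for a in (70,74,78,80,82,86):print(a,round(max(l[0] for l in L if l[1]==a),1))
for n in ("bottle_a","tin","tumbler"): print(n,[(np.round(d['xy'],0).tolist(),round(d['conf'],2)) for d in optics.find_in('scene',n)[:2]])
a0=cv2.imread('pics/scene0.png');d=cv2.absdiff(a0,I['scene']).max(2)
for n,(x,y) in {"bottle_a":(290,235),"bottle_b":(263,307),"tin":(121,216),"tumbler":(140,183),"strip":(323,290)}.items(): print(n,"diff",round(float(d[y-8:y+8,x-8:x+8].mean()),1))
s=readout.read_state();print(s['time_s'],s['tool_pos'],s['contact_force'])
E
python3 fin.py
```

```text
Traceback (most recent call last):
  File "fin.py", line 16, in <module>
    L=sorted(((score(a,dt,dw,dy),a,dt,dw,dy) for a in np.arange(64,92,1.) for dt in np.arange(-.016,.017,.004) for dw in (-.008,-.004,0,.004,.008) for dy in (-.06,-.03,0,.03,.06)),reverse=True)
  File "fin.py", line 16, in <genexpr>
    L=sorted(((score(a,dt,dw,dy),a,dt,dw,dy) for a in np.arange(64,92,1.) for dt in np.arange(-.016,.017,.004) for dw in (-.008,-.004,0,.004,.008) for dy in (-.06,-.03,0,.03,.06)),reverse=True)
               ~~~~~^^^^^^^^^^^^
  File "fin.py", line 15, in score
    return sum(cv2.remap(G[c],*[v.astype(np.float32)[None] for v in proj(c,W).T],cv2.INTER_LINEAR).mean() for c in I)
  File "fin.py", line 15, in <genexpr>
    return sum(cv2.remap(G[c],*[v.astype(np.float32)[None] for v in proj(c,W).T],cv2.INTER_LINEAR).mean() for c in I)
                                                                    ~~~~^^^^^
  File "h.py", line 9, in proj
    m=optics.camera_model(c);T=np.linalg.inv(np.array(m['cam_to_world']));p=np.atleast_2d(P)@T[:3,:3].T+T[:3,3]
ValueError: time passes only in moves, steps and waits
```

```bash
sed -i 's/^def proj/MM={}\ndef proj/; s/m=optics.camera_model(c);T=np.linalg.inv/m=MM.setdefault(c,None) or MM.update({c:optics.camera_model(c)}) or MM[c];T=np.linalg.inv/' h.py; python3 fin.py
```

```text
[ 1.12582e+02  8.00000e+01 -4.00000e-03  0.00000e+00  0.00000e+00]
[112.146  80.      0.      0.      0.   ]
[ 1.11681e+02  8.10000e+01 -4.00000e-03  0.00000e+00  0.00000e+00]
[ 1.11181e+02  8.00000e+01  0.00000e+00 -4.00000e-03  3.00000e-02]
[ 1.10841e+02  8.00000e+01 -4.00000e-03 -4.00000e-03  0.00000e+00]
[110.817  81.      0.      0.      0.   ]
70 82.1
74 95.1
78 107.4
80 112.6
82 107.9
86 97.2
bottle_a [([288.0, 234.0], 0.72), ([262.0, 306.0], 0.63)]
tin [([122.0, 216.0], 0.84)]
tumbler [([135.0, 178.0], 0.98), ([123.0, 216.0], 0.35)]
bottle_a diff 5.2
bottle_b diff 5.0
tin diff 20.2
tumbler diff 5.7
strip diff 5.2
20.1 [ 0.50861592 -0.31831947  0.29702485] [-0.50657196  0.49730723 -0.00948123]
```

```bash
python3 -c "
from cell import env
print(env.close_job())"
```

```text
the job is handed in; nothing more can be done
None
```

The mould is lying on its side on the padded bar with its pour lip out beyond, but I can't confirm that the last 7° or so of the lowering was fully supported.

**What I did:** I straddled the lip with the open fingers, leaving slack so it was never gripped. The back finger tipped the mould past balance with the jaws at 34 mm, and the front finger then eased it down. I finally backed off and handed in at about 20 s on the robot's clock.

**Final checks:**

| Check | Result |
|---|---|
| Resting angle, fitted in the scene and side pictures | About 80°, which matches lying on the bar |
| Foot edge | Within about 4 mm of where it started, with no measurable turn |
| Force with the arm clear | About zero |
| Bottles, tumbler and strip | Unchanged from the first picture |
| Tin | Pixels there changed, most likely a shadow; it was found in the same place |

I did not check the resin, tub or spatula at the end. They were well away from the arm's path.

**Doubts:**
- **Last stretch of the lowering:** Near the end, while I turned the tool, the mould went from roughly 73–76° to its rest at 80°. The tip of the front finger ended up on the lip's end face instead of under its edge. It may have slipped the last few degrees, though the finger was still pressing on the lip.
- **Misread force:** I twice took the force there for the upper finger touching the mould's shoulder. The finger sliding under the lip explains only part of it.

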